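# Find the rocking corner of the kiln slab and shim it

### The job

The kiln slab on the levelling base rocks because one of its four feet is loose. Press down on the slab's corners with a fingertip to find the one that sinks, and push it down to its stop; then press the hinged shim tab beside that corner down flat, so that the slab lies level, leaving the other three tabs standing. Grasp and lift nothing, leave the cup standing on the slab and the slab in its place, and do not disturb the things around.

Things in the scene. Friction and masses are not known exactly. Their poses are not given: they have to be found in the camera images.
- base: fixed dark cast-steel levelling base, 200 x 310 x 12 mm, flat on the table; origin at the centre of its underside, its x points away from the robot at yaw 0, y to the left (along its long side), z up. It carries four feet, 65 mm from its centre in both x and y, and beside each foot, towards the base's short end (+y or -y), a hinged shim tab.
- slab: loose grey kiln slab, 170 x 170 x 12 mm, about 0.85 kg, lying on the four feet over the base's centre; origin at the centre of its underside (45 mm above the table when level), axes as the base's. Three of its feet are firm and one is loose; nothing shows before pressing which.
- corner_1 (a point): where to press corner 1 of the slab, near left (base frame -x, +y): on the slab's top face right over the foot, 20 mm in from both edges; 57 mm above the table when level. Goes down with the corner; a firm one gives less than 2 mm under 15 N.
- corner_2 (a point): where to press corner 2 of the slab, near right (-x, -y): on the slab's top face right over the foot, 20 mm in from both edges; 57 mm above the table when level. Goes down with the corner; a firm one gives less than 2 mm under 15 N.
- corner_3 (a point): where to press corner 3 of the slab, far right (+x, -y): on the slab's top face right over the foot, 20 mm in from both edges; 57 mm above the table when level. Goes down with the corner; a firm one gives less than 2 mm under 15 N.
- corner_4 (a point): where to press corner 4 of the slab, far left (+x, +y): on the slab's top face right over the foot, 20 mm in from both edges; 57 mm above the table when level. Goes down with the corner; a firm one gives less than 2 mm under 15 N.
- shim_1 (a joint): angle (rad) of the hinged steel shim tab beside corner 1: 0 = pressed flat (level), stop; starts raised, about 0.55 to 0.65; upper stop 0.7. Stiff hinge, stays where it is left: about 6 N down at tab_1 moves it. Hinge pin along the base's x, 96 mm from the base's centre line and 37 mm above the table. When flat, its toe props the slab's corner from beneath, so that the corner no longer gives.
- tab_1 (a point): where to press shim tab 1: on top of the tab, 36 mm outward from its hinge pin (so 132 mm from the base's centre line and 39 mm above the table when flat, some 20 mm higher when raised). The tab is 28 mm wide (along the base's x), 4 mm thick and ends 16 mm farther out. Moves with the tab.
- shim_2 (a joint): angle (rad) of the hinged steel shim tab beside corner 2: 0 = pressed flat (level), stop; starts raised, about 0.55 to 0.65; upper stop 0.7. Stiff hinge, stays where it is left: about 6 N down at tab_2 moves it. Hinge pin along the base's x, 96 mm from the base's centre line and 37 mm above the table. When flat, its toe props the slab's corner from beneath, so that the corner no longer gives.
- tab_2 (a point): where to press shim tab 2: on top of the tab, 36 mm outward from its hinge pin (so 132 mm from the base's centre line and 39 mm above the table when flat, some 20 mm higher when raised). The tab is 28 mm wide (along the base's x), 4 mm thick and ends 16 mm farther out. Moves with the tab.
- shim_3 (a joint): angle (rad) of the hinged steel shim tab beside corner 3: 0 = pressed flat (level), stop; starts raised, about 0.55 to 0.65; upper stop 0.7. Stiff hinge, stays where it is left: about 6 N down at tab_3 moves it. Hinge pin along the base's x, 96 mm from the base's centre line and 37 mm above the table. When flat, its toe props the slab's corner from beneath, so that the corner no longer gives.
- tab_3 (a point): where to press shim tab 3: on top of the tab, 36 mm outward from its hinge pin (so 132 mm from the base's centre line and 39 mm above the table when flat, some 20 mm higher when raised). The tab is 28 mm wide (along the base's x), 4 mm thick and ends 16 mm farther out. Moves with the tab.
- shim_4 (a joint): angle (rad) of the hinged steel shim tab beside corner 4: 0 = pressed flat (level), stop; starts raised, about 0.55 to 0.65; upper stop 0.7. Stiff hinge, stays where it is left: about 6 N down at tab_4 moves it. Hinge pin along the base's x, 96 mm from the base's centre line and 37 mm above the table. When flat, its toe props the slab's corner from beneath, so that the corner no longer gives.
- tab_4 (a point): where to press shim tab 4: on top of the tab, 36 mm outward from its hinge pin (so 132 mm from the base's centre line and 39 mm above the table when flat, some 20 mm higher when raised). The tab is 28 mm wide (along the base's x), 4 mm thick and ends 16 mm farther out. Moves with the tab.
- foot_1 (a joint): how far (m) the round steel foot under corner 1, 22 mm across, has sunk into its socket: 0 at the start for all four. Three are firm. The loose one starts to sink at about 5 N on its corner, goes 6 mm down to a firm stop and stays sunk, so that the slab then rocks: when let go, that corner may stay down or tip back up.
- foot_2 (a joint): how far (m) the round steel foot under corner 2, 22 mm across, has sunk into its socket: 0 at the start for all four. Three are firm. The loose one starts to sink at about 5 N on its corner, goes 6 mm down to a firm stop and stays sunk, so that the slab then rocks: when let go, that corner may stay down or tip back up.
- foot_3 (a joint): how far (m) the round steel foot under corner 3, 22 mm across, has sunk into its socket: 0 at the start for all four. Three are firm. The loose one starts to sink at about 5 N on its corner, goes 6 mm down to a firm stop and stays sunk, so that the slab then rocks: when let go, that corner may stay down or tip back up.
- foot_4 (a joint): how far (m) the round steel foot under corner 4, 22 mm across, has sunk into its socket: 0 at the start for all four. Three are firm. The loose one starts to sink at about 5 N on its corner, goes 6 mm down to a firm stop and stays sunk, so that the slab then rocks: when let go, that corner may stay down or tip back up.
- cup: white cup standing on the slab near its middle, 64 mm across, 50 mm tall; leave it standing there; origin at the centre of its underside
- pigment_pot: small amber glass pot, 28 mm across, 34 mm tall, on the base between the two right-hand tabs; bystander; origin at the centre of its underside
- turning_weight: small brass weight, 28 mm across, 30 mm tall, on the base between the two left-hand tabs; bystander; origin at the centre of its underside
- vase_a: long-necked white vase, 110 mm across, 180 mm tall, on the left; bystander; origin at the centre of its underside
- vase_b: long-necked white vase, 99 mm across, 162 mm tall, on the right; bystander; origin at the centre of its underside
- water_bottle: clear water bottle, 64 mm across, 200 mm tall, near on the left; bystander; origin at the centre of its underside
Not all that is in view belongs to the job. There is more than one size of the slab; the one meant has the size given above. What is shaped like the cup but pink is not meant.

How it is judged:
By the outcome, as a careful person would: the job done as asked, in the order asked, and still so for the second after the job is handed in, with the robot touching nothing.
It also fails if it takes over 48 s, if anything falls off the work surface, if the arm or the gripper's body presses on something with over 40 N, if the wrist force passes 120 N, or if a joint passes its speed limit or range.

### The arm

A 6-joint arm with a two-finger parallel gripper is mounted at the origin on the work surface. World frame = base frame: x ahead of the robot, y to its left, z up, the work surface at z = 0. Lengths are in m, angles in rad, forces in N, time in s.
With the tool pointing down it reaches from about 0.35 to 0.775 m from the base axis. Payload 7.3 kg.
Tool frame: the origin (TCP) lies between the finger pads; the fingertips stand 17 mm ahead of it and the grasp point (between the pads) lies 2 mm behind it; y points along the fingers, z is the direction in which the jaws open and shut, and the axes are right-handed (so a half turn about y gives the same grasp; the last joint's range is limited). The gripper opens to 92 mm and grips with 3 to 60 N. Pads are 19 mm wide; open, the fingers measure 130 mm over their backs; the gripper's body (75 mm by 190 mm) begins 47 mm behind the grasp point.
Start: joints at [1.076, 0.342, 1.524, -0, 1.275, -0.146], TCP at [0.179, 0.493, 0.215] pointing down, gripper open.
Joint ranges: [-2.53, 2.53], [-0.77, 2.02], [0.04, 2.7], [-1, 4.14], [0.28, 2.66], [-3.11, 3.11]. Speed limits (rad/s): [2.57, 2.57, 3.14, 3.14, 3.14, 3.14].

### API

Orientations are given as a unit quaternion [x, y, z, w].
In Python, from cell import env, capture, camera_info gives the robot as it stands.
- The arm moves only by the tool jog_arm, never from a script. Its argument "series" is one flat list of numbers, 4 for each row, row after row: the shift along the tool's x, y, z in m, then the turn about the tool's y in degrees. A call has 1 to 10 rows; each row shifts and turns the pose as measured when the row begins, along the tool's axes as they then stand; what a row does not reach is not made up. A row lasts 1/8 s, in which the tool goes at most 62.5 mm and 10.7 degrees, less where a joint would pass 70% of its speed; a pose out of reach is approached as far as the arm can. A call with a gripper value outside its range is refused whole. "jaw" is the opening, from 0 (shut) to 1 (fully open), set as the call begins (left out, the last holds). The fingers move at their own pace and stop on an object; "grip_force" is the grip in N (left out, the last holds). Time passes only in rows, so rows that do not move let the fingers close. It gives the time, the measured TCP pose, the force and the opening at its end, in the units of the state.
- env.state(): the state, without advancing time (a new reading comes with each control period).
- capture(name): name is "side" or "top"; returns the picture (384x512x3 uint8, red, green, blue); there is no depth.
- camera_info(name): a dict with "fov_y" (degrees; the focal length in pixels is half the picture's height over the tangent of half this angle, whatever the lens; pixels are square), "cx", "cy" (the principal point, pixels), "R" (3x3) and "t" (3): a world point X has camera coordinates R X + t. Camera axes: x right, y down, z forward; pixel columns grow to the right and rows downward; lengths in m; the calibration is good to about 2 mm. A picture is of the moment at which its call begins. camera_info takes no time and is no camera call.
- env.close_job(): hands the job in, once; it reports no verdict.
The state is a dict: "clock": time; "joint_pos": joint angles; "joint_velocities": joint speeds; "joint_efforts": joint torques, N m; "ee_pos": TCP position; "eef_rot": TCP orientation; "ft_force": force on the tool from outside, world axes, zero at the start; "wrist_torque": the same for the moment, N m; "gripper_width": finger opening in m.
Only numpy, scipy, OpenCV 4.12 (cv2) and the standard library are available. Lean on these libraries where they do the work, as an engineer would, in place of code of your own. Each camera call takes 0.05 s, during which the arm holds its last target. There are 200 camera calls.

## Working session

There is one attempt and no reset: what is moved stays moved. The work goes in short steps, Python scripts to look and compute and a tool call to move; the robot and the scene stay as the last step left them, time stands still between calls to the robot, and variables do not carry over. Pictures are saved under pics/ and viewed, about 8 in all and at most 12, crops included, and the job is handed in when it is done.

Besides the shell and the picture viewer there is one more tool, called after "Request:" as a command line: name --argument value ..., lists and objects as JSON in quotes. jog_arm: Moves the arm, as the interface text tells. Its arguments: {"type":"object","properties":{"series":{"type":"array","items":{"type":"number"}},"jaw":{"type":"number"},"grip_force":{"type":"number"}},"required":["series"]}

```bash
mkdir -p pics
python3 - <<'E'
from cell import env,capture,camera_info
import cv2
for n in("top","side"):
    cv2.imwrite(f"pics/{n}0.png",cv2.resize(capture(n)[:,:,::-1],(800,600),interpolation=cv2.INTER_CUBIC))
    print(n,camera_info(n))
print(env.state())
E
```

```text
top {'fov_y': 56.316214540379846, 'cx': 259.1779573747172, 'cy': 189.07469673315956, 'R': array([[ 0.02715289, -0.99962996, -0.00163239],
       [-0.99201168, -0.02674464, -0.12327833],
       [ 0.12318906,  0.00496671, -0.99237079]]), 't': array([0.00430806, 0.5355413 , 0.9732071 ])}
side {'fov_y': 51.8225488343433, 'cx': 260.2381121313486, 'cy': 189.27278440324764, 'R': array([[ 0.98990042, -0.14024019, -0.0207327 ],
       [-0.10584042, -0.63381141, -0.76621205],
       [ 0.0943131 ,  0.76066799, -0.64225326]]), 't': array([-0.50992133,  0.11200288,  1.02218808])}
{'clock': 0.1, 'joint_pos': array([ 1.07600530e+00,  3.42611580e-01,  1.52488123e+00,  5.09714787e-06,
        1.27542111e+00, -1.45994370e-01]), 'joint_velocities': array([ 0.00144852, -0.00097753, -0.0017466 , -0.00017316,  0.00058123,
        0.00037229]), 'joint_efforts': array([ 6.30048999e-04, -4.32005739e+01, -2.44693226e+01,  7.18317926e-02,
        5.26710448e-02, -5.35054198e-05]), 'ee_pos': array([0.17922655, 0.49306994, 0.21425006]), 'eef_rot': array([ 0.69682334, -0.12284332,  0.12254581, -0.6959377 ]), 'ft_force': array([-0.73000487,  0.8309847 , -0.8836206 ]), 'wrist_torque': array([-0.02879159,  0.01027398, -0.04351308]), 'gripper_width': 0.09190899645402857}
```

View pics/top0.png

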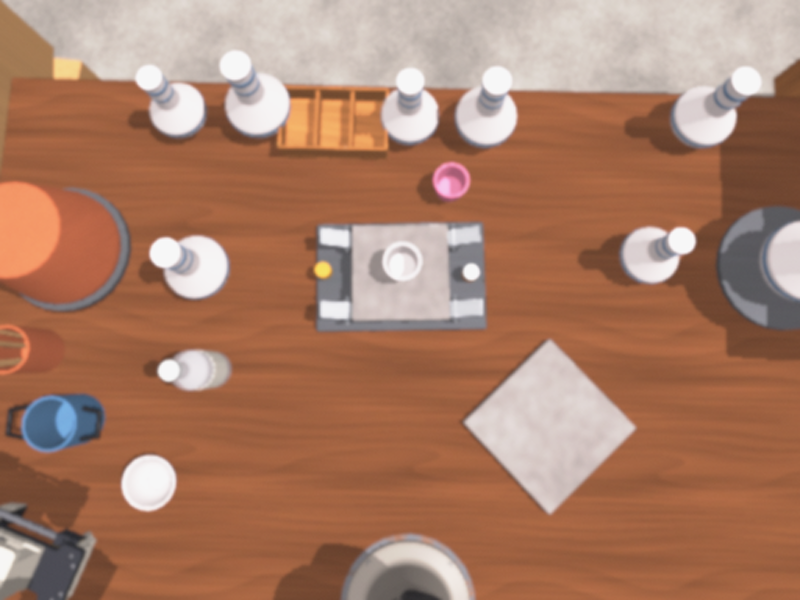

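View pics/side0.png

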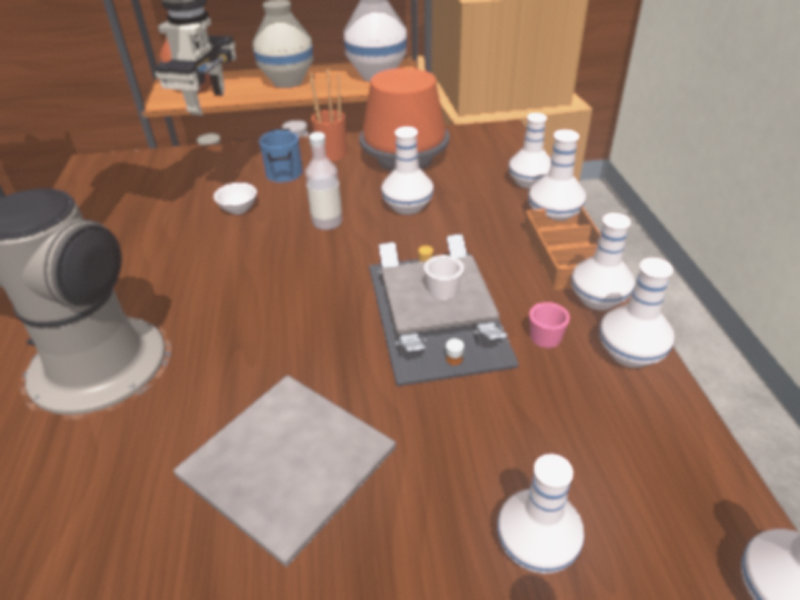

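The top view shows the base at about (318–486, 224–330), with the slab and white cup on it. The large rotated slab and the pink cup are decoys. I'll take an enlarged crop for precise corners.

Run:
```python
from cell import capture
import cv2
im=capture("top")[:,:,::-1]
cv2.imwrite("pics/crop.png",cv2.resize(im[135:220,195:320],None,fx=6.4,fy=6.4,interpolation=cv2.INTER_CUBIC))
```

```text
(no output)
```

View pics/crop.png

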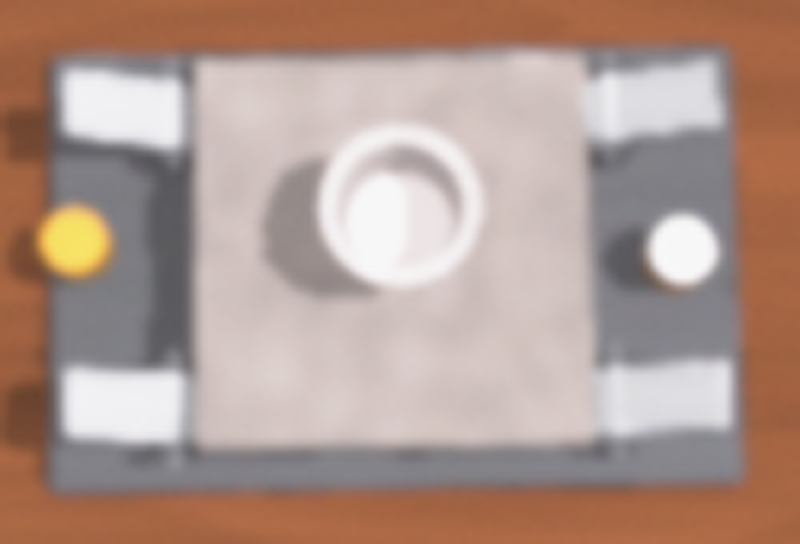

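Crop positions: base corners TL(55,55), TR(730,48), BR(742,482), BL(52,490). Slab top corners: (192,57), (585,52), (596,443), (196,448).

```bash
cat > h.py <<'E'
import numpy as np
from cell import camera_info
from scipy.spatial.transform import Rotation as Ro
def ray(n,px,z):
    c=camera_info(n);f=192/np.tan(np.radians(c["fov_y"]/2))
    d=np.array([(px[0]-c["cx"])/f,(px[1]-c["cy"])/f,1])
    R=np.array(c["R"]);o=-R.T@c["t"];d=R.T@d
    return o+d*(z-o[2])/d[2]
E
python3 - <<'E'
from h import *
from cell import env
def fit(P,z,hx,hy,nm):
    W=np.array([ray("top",((u+.5)/6.4-.5+195,(v+.5)/6.4-.5+135),z)[:2] for u,v in P])
    c=W.mean(0); M=np.array([[hx,hy],[hx,-hy],[-hx,-hy],[-hx,hy]])
    D=W-c; yaw=np.arctan2((M[:,0]*D[:,1]-M[:,1]*D[:,0]).sum(),(M*D).sum())
    print(nm,c.round(4),"yaw",np.degrees(yaw).round(2),"sides",np.linalg.norm(W-np.roll(W,-1,0),axis=1).round(3))
    return c,yaw
fit([(55,55),(730,48),(742,482),(52,490)],.012,.1,.155,"base")
c,y=fit([(192,57),(585,52),(596,443),(196,448)],.057,.085,.085,"slab")
print("cup",ray("top",((400)/6.4+195,205/6.4+135),.107))
for n,p,z in(("vaseL neck",(163,253),.18),("vaseL body",(196,268),.04),("bottle",(170,370),.2),("vaseR",(650,255),.04),("vaseRneck",(681,241),.16),("pink",(451,178),.05)):
    print(n,ray("top",np.array(p)*.64,z).round(3))
print(Ro.from_quat(env.state()["eef_rot"]).as_matrix().round(3))
E
```

```text
base [0.575  0.0283] yaw 2.18 sides [0.307 0.198 0.307 0.198]
slab [0.5757 0.029 ] yaw 2.49 sides [0.171 0.17  0.17  0.17 ]
cup [0.5840735  0.02439459 0.107     ]
vaseL neck [0.573 0.394 0.18 ]
vaseL body [0.574 0.395 0.04 ]
bottle [0.395 0.361 0.2  ]
vaseR [ 0.619 -0.42   0.04 ]
vaseRneck [ 0.618 -0.417  0.16 ]
pink [ 0.75  -0.059  0.05 ]
[[ 0.94  -0.001  0.342]
 [-0.342 -0.001  0.94 ]
 [-0.    -1.    -0.001]]
```

Request:
jog_arm --series '[0,-0.05,0,10,0,-0.05,0,10,0,0,0,10,0,0,0,10,0,0,0,10,0,0,0,10,0,0,0,8,0,0,0,0]' --jaw 0

```text
clock: 1.15
ee_pos: [0.1787, 0.4921, 0.3151]
eef_rot: [0.502, -0.5, 0.501, -0.497]
ft_force: [-0.2, 0.0, 0.2]
gripper_width: 0.0167
```

```bash
cat >> h.py <<'E'
C=np.array([.5753,.0286]);YAW=np.radians(2.3)
def pt(bx,by):
    c,s=np.cos(YAW),np.sin(YAW);return C+[c*bx-s*by,s*bx+c*by]
T={f"c{i}":pt(.065*a,.065*b) for i,(a,b) in enumerate([(-1,1),(-1,-1),(1,-1),(1,1)],1)}
T|={f"t{i}":pt(.065*a,.132*b) for i,(a,b) in enumerate([(-1,1),(-1,-1),(1,-1),(1,1)],1)}
def to(name,ztip):
    from cell import env
    s=env.state();R=Ro.from_quat(s["eef_rot"]).as_matrix()
    d=R.T@(np.r_[T[name],ztip+.017]-s["ee_pos"])
    print(name,T[name].round(4),"tool delta",d.round(4),"rows",np.ceil(np.linalg.norm(d)/.05),"zyaw",np.degrees(np.arctan2(R[1,2],R[0,2])).round(2),"tool x",R[:,0].round(3),s["ft_force"].round(2))
E
python3 -c "
from h import *
to('c1',.298)
for k in T:print(k,T[k].round(4))"
```

```text
c1 [0.5077 0.0909] tool delta [0.4004 0.0014 0.33  ] rows 11.0 zyaw -0.13 tool x [-0.002 -1.     0.006] [-0.18  0.    0.23]
c1 [0.5077 0.0909]
c2 [ 0.513 -0.039]
c3 [ 0.6429 -0.0337]
c4 [0.6376 0.0962]
t1 [0.5051 0.1579]
t2 [ 0.5156 -0.1059]
t3 [ 0.6455 -0.1007]
t4 [0.635  0.1631]
```

Request:
jog_arm --series '[0.04,0,0.033,-2.4,0.04,0,0.033,0,0.04,0,0.033,0,0.04,0,0.033,0,0.04,0,0.033,0,0.04,0,0.033,0,0.04,0,0.033,0,0.04,0,0.033,0,0.04,0,0.033,0,0.04,0,0.033,0]'

```text
clock: 2.4
ee_pos: [0.5379, 0.1012, 0.3148]
eef_rot: [0.523, -0.478, 0.479, -0.518]
ft_force: [-0.1, 1.3, 0.2]
gripper_width: 0.0004
```

```bash
python3 -c "
from h import *
to('c1',.08)"
```

```text
c1 [0.5077 0.0909] tool delta [ 0.0065  0.218  -0.0299] rows 5.0 zyaw 4.8 tool x [ 0.084 -0.996  0.006] [-0.13  1.28  0.24]
```

Request:
jog_arm --series '[0.0065,0,-0.03,2.5,0,0.05,0,0,0,0.05,0,0,0,0.05,0,0,0,0.05,0,0,0,0,0,0]'

```text
clock: 3.15
ee_pos: [0.5096, 0.0864, 0.1076]
eef_rot: [0.516, -0.487, 0.487, -0.51]
ft_force: [0.7, 0.5, 1.0]
gripper_width: 0.0009
```

```bash
python3 -c "
from h import *
to('c1',.065)"
```

```text
c1 [0.5077 0.0909] tool delta [-0.0048  0.0256 -0.0014] rows 1.0 zyaw 2.99 tool x [ 0.052 -0.999  0.006] [0.73 0.5  0.97]
```

Request:
jog_arm --series '[-0.005,0.012,-0.001,0,0,0.012,0,0,0,0.003,0,0,0,0.003,0,0]'

```text
clock: 3.65
ee_pos: [0.512, 0.0919, 0.0811]
eef_rot: [0.514, -0.484, 0.488, -0.513]
ft_force: [0.7, -0.0, -0.1]
gripper_width: 0.0003
```

Request:
jog_arm --series '[0,0.003,0,0]'

```text
clock: 3.78
ee_pos: [0.5123, 0.0919, 0.0784]
eef_rot: [0.514, -0.483, 0.489, -0.513]
ft_force: [-0.0, -0.5, -1.0]
gripper_width: 0.0003
```

Request:
jog_arm --series '[0,0.003,0,0]'

```text
clock: 3.9
ee_pos: [0.5126, 0.0918, 0.0755]
eef_rot: [0.514, -0.483, 0.489, -0.513]
ft_force: [0.3, -0.0, -0.0]
gripper_width: 0.0003
```

Request:
jog_arm --series '[0,0.001,-0.004,0]'

```text
clock: 4.03
ee_pos: [0.5086, 0.0915, 0.0744]
eef_rot: [0.514, -0.483, 0.489, -0.513]
ft_force: [-0.7, -0.4, -0.5]
gripper_width: 0.0002
```

Request:
jog_arm --series '[0,0.002,0,0]'

```text
clock: 4.15
ee_pos: [0.5082, 0.0915, 0.0723]
eef_rot: [0.514, -0.483, 0.489, -0.513]
ft_force: [-0.1, -0.4, -0.4]
gripper_width: 0.0005
```

Request:
jog_arm --series '[0,0.002,0,0]'

```text
clock: 4.28
ee_pos: [0.5083, 0.0915, 0.0703]
eef_rot: [0.514, -0.483, 0.489, -0.513]
ft_force: [-0.1, 0.1, 0.4]
gripper_width: 0.0004
```

Request:
jog_arm --series '[0,0.002,0,0]'

```text
clock: 4.4
ee_pos: [0.5083, 0.0914, 0.0681]
eef_rot: [0.514, -0.483, 0.489, -0.513]
ft_force: [-0.3, 0.3, -0.3]
gripper_width: 0.0005
```

Request:
jog_arm --series '[0,0.002,0,0]'

```text
clock: 4.53
ee_pos: [0.5083, 0.0915, 0.066]
eef_rot: [0.514, -0.483, 0.489, -0.513]
ft_force: [-0.8, 0.3, 0.7]
gripper_width: 0.0003
```

Run:
```python
from h import *
from cell import capture,env
import cv2
im=capture("side")[:,:,::-1]
cv2.imwrite("pics/s1.png",cv2.resize(im[120:250,200:360],None,fx=4,fy=4,interpolation=cv2.INTER_CUBIC))
s=env.state();print(s["ee_pos"],s["ft_force"]);print(Ro.from_quat(s["eef_rot"]).as_matrix().round(3))
```

```text
[0.50815303 0.09144171 0.06573114] [ 0.98195722 -0.43609454 -0.62845241]
[[ 0.055  0.005  0.998]
 [-0.998 -0.006  0.055]
 [ 0.006 -1.     0.005]]
```

View pics/s1.png

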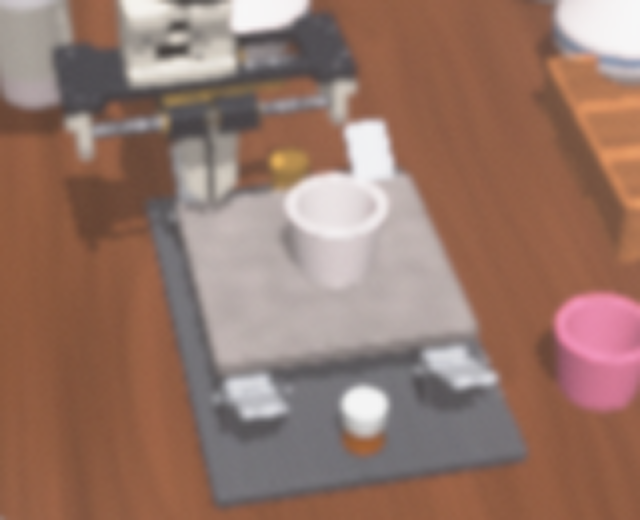

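Run:
```python
from h import *
from cell import camera_info,env
for u,v in((180,212),(408,178),(475,325),(222,362)):
    print(ray("side",(u/4+200,v/4+120),.057).round(4))
c=camera_info("side");f=192/np.tan(np.radians(c["fov_y"]/2))
def pr(X):
    p=c["R"]@X+c["t"];return ((p[:2]/p[2]*f+[c["cx"],c["cy"]]-[200,120])*4).round(0)
p=env.state()["ee_pos"]
for dz in(0,-.009,-.017):print(dz,pr(p+[0,0,dz]))
for dz in(-.017,):
  for a in(-.019,.019):
    for b in(-.0095,.0095):print(a,b,pr(p+[a,b,dz]))
for k in T:print(k,pr(np.r_[T[k],.057 if k[0]=='c' else .059]))
```

```text
[0.4872 0.0983 0.057 ]
[0.6528 0.1107 0.057 ]
[ 0.6601 -0.0507  0.057 ]
[ 0.496  -0.0587  0.057 ]
0 [211. 205.]
-0.009 [211. 215.]
-0.017 [211. 224.]
-0.019 -0.0095 [186. 235.]
-0.019 0.0095 [183. 219.]
0.019 -0.0095 [240. 230.]
0.019 0.0095 [236. 213.]
c1 [211. 215.]
c2 [244. 338.]
c3 [442. 311.]
c4 [392. 192.]
t1 [195. 158.]
t2 [264. 409.]
t3 [473. 379.]
t4 [369. 137.]
```

Request:
jog_arm --series '[0,0.002,0,0]'

```text
clock: 4.7
ee_pos: [0.5083, 0.0914, 0.0637]
eef_rot: [0.514, -0.483, 0.489, -0.513]
ft_force: [-0.7, -0.5, 0.1]
gripper_width: 0.0008
```

Request:
jog_arm --series '[0,0.002,0,0]'

```text
clock: 4.82
ee_pos: [0.5083, 0.0914, 0.0616]
eef_rot: [0.514, -0.483, 0.489, -0.513]
ft_force: [-0.2, -0.0, -0.3]
gripper_width: 0.0004
```

Request:
jog_arm --series '[0,0.002,0,0]'

```text
clock: 4.95
ee_pos: [0.5084, 0.0914, 0.0594]
eef_rot: [0.514, -0.483, 0.489, -0.513]
ft_force: [0.4, -0.2, 0.4]
gripper_width: 0.0005
```

Run:
```python
from cell import capture
import cv2,numpy as np
a=capture("side")[:,:,::-1][125:195,205:285];b=capture("top")[:,:,::-1][120:220,190:325]
a=cv2.resize(a,None,fx=7,fy=7,interpolation=cv2.INTER_CUBIC);cv2.imwrite("pics/s2.png",a)
cv2.imwrite("pics/t2.png",cv2.resize(b,None,fx=5,fy=5,interpolation=cv2.INTER_CUBIC))
```

```text
(no output)
```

View pics/s2.png

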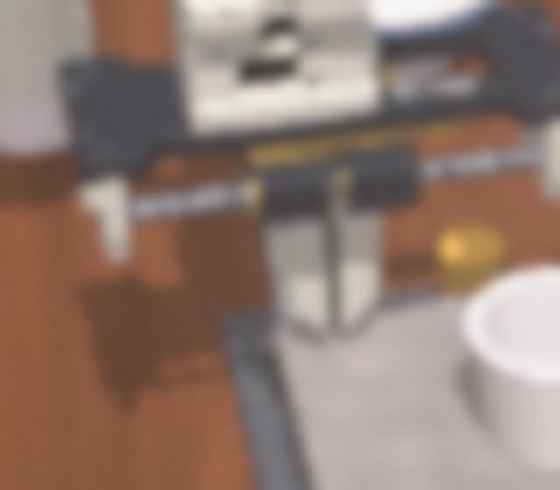

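The side crop shows the fingertips over the slab near corner 1, at about (310,335) in the crop. They look higher than the TCP reading implies. I'll check the top view.

View pics/t2.png

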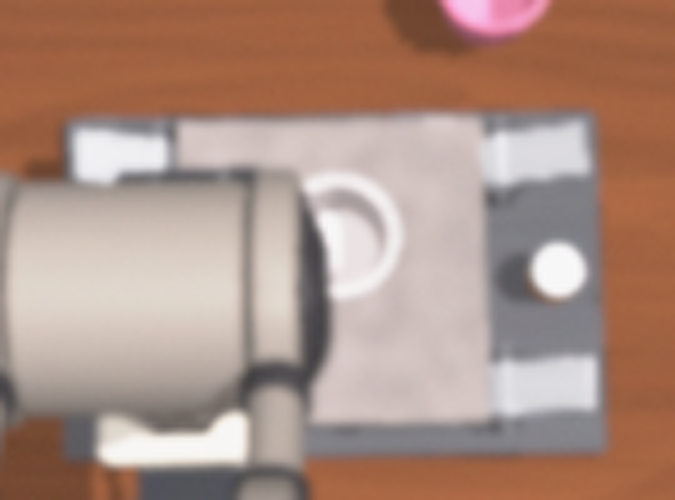

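The visual tip is level with the slab's top at corner 1, with the body about 60 mm above it. I'll keep descending in small steps and watch the force.

Request:
jog_arm --series '[0,0.0015,0,0]'

```text
clock: 5.18
ee_pos: [0.5083, 0.0914, 0.0578]
eef_rot: [0.514, -0.483, 0.489, -0.513]
ft_force: [0.3, -0.3, -0.8]
gripper_width: 0.0005
```

Request:
jog_arm --series '[0,0.0015,0,0]'

```text
clock: 5.3
ee_pos: [0.5083, 0.0914, 0.0562]
eef_rot: [0.514, -0.483, 0.489, -0.513]
ft_force: [-0.4, -1.0, 0.9]
gripper_width: 0.0002
```

Request:
jog_arm --series '[0,0.0015,0,0]'

```text
clock: 5.42
ee_pos: [0.5083, 0.0914, 0.0547]
eef_rot: [0.514, -0.483, 0.489, -0.513]
ft_force: [0.3, 0.2, 0.2]
gripper_width: 0.0003
```

Run:
```python
from cell import env
s=env.state()
for k in("joint_pos","joint_efforts","ee_pos","ft_force","wrist_torque"):print(k,s[k].round(4))
```

```text
joint_pos [ 0.0335  0.5127  1.7553 -0.0083  0.8687 -0.0165]
joint_efforts [ 4.00000e-04 -4.56863e+01 -1.83135e+01  3.94000e-02  5.66000e-02
 -1.00000e-04]
ee_pos [0.5083 0.0914 0.0547]
ft_force [0.3179 0.2257 0.1712]
wrist_torque [-0.1085  0.0272 -0.0292]
```

Request:
jog_arm --series '[0,0.0015,0,0]'

```text
clock: 5.55
ee_pos: [0.5083, 0.0914, 0.053]
eef_rot: [0.514, -0.483, 0.489, -0.513]
ft_force: [-0.4, -0.5, 0.7]
gripper_width: 0.0004
```

Request:
jog_arm --series '[0,0.0015,0,0]'

```text
clock: 5.68
ee_pos: [0.5083, 0.0914, 0.0514]
eef_rot: [0.514, -0.483, 0.489, -0.513]
ft_force: [0.3, -0.6, 0.1]
gripper_width: 0.0004
```

Request:
jog_arm --series '[0,0.0015,0,0]'

```text
clock: 5.8
ee_pos: [0.5083, 0.0913, 0.0498]
eef_rot: [0.514, -0.483, 0.489, -0.513]
ft_force: [0.2, -0.4, 0.3]
gripper_width: 0.0005
```

Run:
```python
from cell import capture
import cv2,numpy as np
a=capture("side")[:,:,::-1][125:195,205:285]
a=cv2.resize(a,None,fx=9,fy=8,interpolation=cv2.INTER_CUBIC);cv2.imwrite("pics/s3.png",a)
```

```text
(no output)
```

View pics/s3.png

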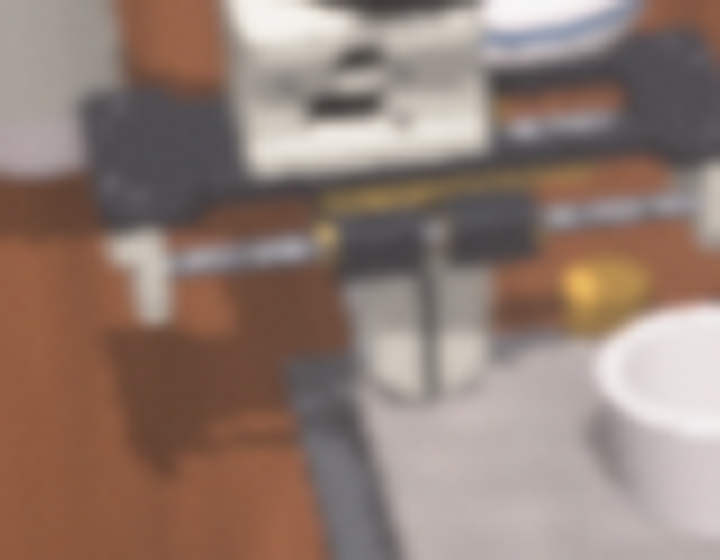

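Run:
```python
from cell import capture
import cv2,numpy as np
now=capture("side")[:,:,::-1].copy(); cv2.imwrite("now.png",now)
i0=cv2.resize(cv2.imread("pics/side0.png"),(512,384),interpolation=cv2.INTER_AREA)
def tm(r,nm,src=i0):
    y0,y1,x0,x1=r
    a=cv2.cvtColor(src[y0:y1,x0:x1],6).astype(np.float32);b=cv2.cvtColor(now[y0:y1,x0:x1],6).astype(np.float32)
    w=cv2.createHanningWindow(a.shape[::-1],cv2.CV_32F);print(nm,cv2.phaseCorrelate(a,b,w))
tm((158,198,266,302),"cup");tm((195,240,245,345),"nearpart");tm((190,222,335,370),"pink");tm((205,230,245,275),"tab2");tm((165,210,295,335),"rightedge")
d=cv2.absdiff(i0,now)[125:215,205:335].max(2)
v=np.vstack([cv2.resize(i0[125:215,205:335],None,fx=3,fy=3,interpolation=2),cv2.resize(now[125:215,205:335],None,fx=3,fy=3,interpolation=2)])
v2=np.vstack([cv2.resize(cv2.cvtColor(cv2.convertScaleAbs(d,alpha=5),8),None,fx=3,fy=3,interpolation=2),0*v[:270]])
cv2.imwrite("pics/cmp.png",np.hstack([v,v2]))
```

```text
cup ((-0.051556042303658955, -0.06367921542991795), 0.927821624941296)
nearpart ((0.14083983381669896, 0.47423331464761276), 0.8429703021579319)
pink ((0.12692481877540018, 0.180364343351469), 0.8513247834311591)
tab2 ((-0.10897106501500353, 0.47916050383039277), 0.8779568541844686)
rightedge ((-0.09606081912933107, 0.6142392215631318), 0.9934840308295356)
```

View pics/cmp.png

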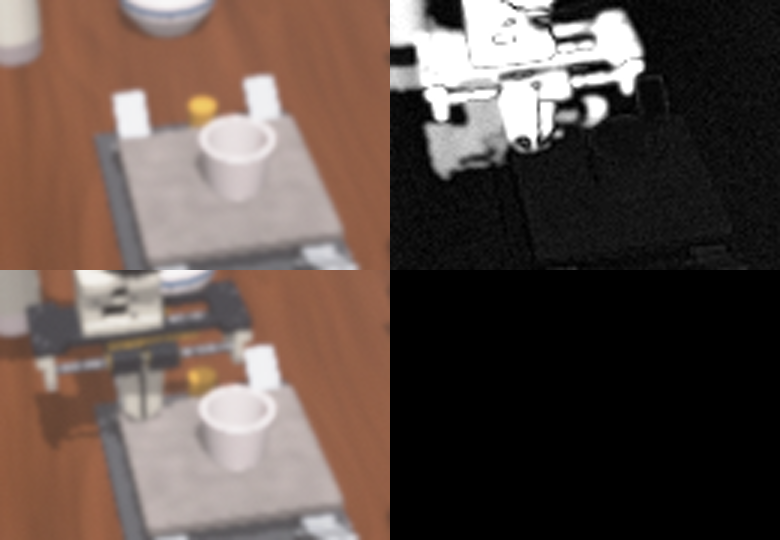

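Request:
jog_arm --series '[0,0.0015,0,0]'

```text
clock: 6.02
ee_pos: [0.5083, 0.0913, 0.0483]
eef_rot: [0.514, -0.483, 0.489, -0.513]
ft_force: [-0.2, -0.2, -0.8]
gripper_width: 0.0005
```

Request:
jog_arm --series '[0,0.0015,0,0]'

```text
clock: 6.15
ee_pos: [0.5084, 0.0913, 0.0467]
eef_rot: [0.514, -0.483, 0.489, -0.513]
ft_force: [-0.0, -0.3, 0.0]
gripper_width: 0.0004
```

Run:
```python
from h import *
from cell import capture,env,camera_info
import cv2
now=capture("side")[:,:,::-1].copy()
c=camera_info("side");f=192/np.tan(np.radians(c["fov_y"]/2))
def pr(X):
    p=c["R"]@X+c["t"];return p[:2]/p[2]*f+[c["cx"],c["cy"]]
s=env.state();p=s["ee_pos"];R=Ro.from_quat(s["eef_rot"]).as_matrix()
k=9;o=np.array([205,125]);v=cv2.resize(now[125:190,205:290],None,fx=k,fy=k,interpolation=2)
def dot(X,col):
    q=((pr(X)-o+.5)*k).astype(int);cv2.circle(v,tuple(map(int,q)),3,col,-1)
for y,col in((0,(0,255,0)),(.017,(0,0,255)),(-.045,(255,0,0))):dot(p+R@[0,y,0],col)
for sx in(-.095,.095):
  for sy in(-.0375,.0375): dot(p+R@[sy,-.045,sx],(255,0,0))
for sx in(-.019,.019):
  for sy in(-.0095,.0095): dot(p+R@[sy,.017,sx],(0,0,255))
for a,b in((-1,1),(1,1)): dot(np.r_[pt(.085*a,.085*b),.057],(0,255,255))
dot(np.r_[pt(-.1,.155),.012],(255,255,0))
cv2.imwrite("pics/ov.png",v);print(p,s["ft_force"].round(2))
```

```text
[0.50823259 0.09132805 0.04651767] [-0.21 -0.27 -0.28]
```

View pics/ov.png

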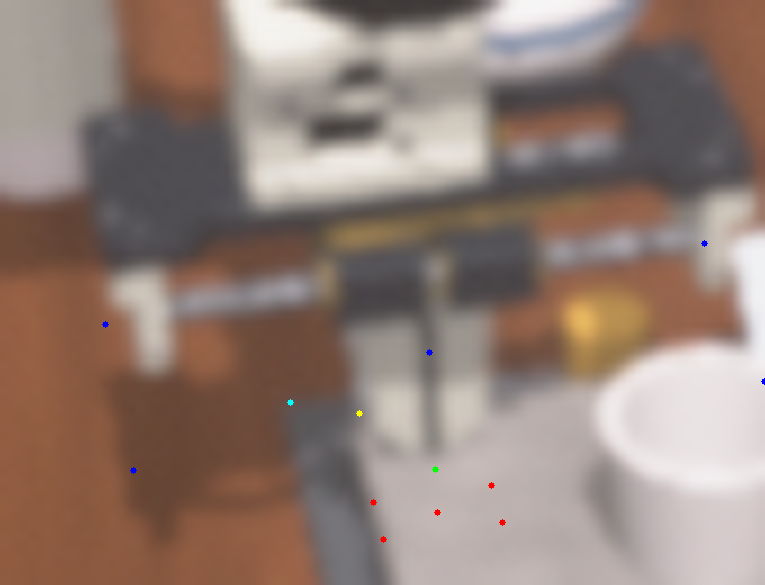

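The overlay shows the slab and base model points match, but the real gripper sits about 30 mm higher than ee_pos says. I won't trust the reported z and will use contact force as the height reference.

Request:
jog_arm --series '[0,0.0015,0,0]'

```text
clock: 6.32
ee_pos: [0.5084, 0.0913, 0.0452]
eef_rot: [0.514, -0.483, 0.489, -0.513]
ft_force: [-3.6, -0.1, 14.9]
gripper_width: 0.0008
```

Request:
jog_arm --series '[0,0.0015,0,0]'

```text
clock: 6.45
ee_pos: [0.5085, 0.0913, 0.0451]
eef_rot: [0.514, -0.483, 0.489, -0.513]
ft_force: [-6.8, -0.8, 22.9]
gripper_width: 0.0006
```

Request:
jog_arm --series '[0,0.0015,0,0]'

```text
clock: 6.58
ee_pos: [0.5084, 0.0913, 0.0452]
eef_rot: [0.514, -0.483, 0.489, -0.514]
ft_force: [-7.3, -0.3, 16.6]
gripper_width: 0.0001
```

Request:
jog_arm --series '[0,0.0015,0,0]'

```text
clock: 6.7
ee_pos: [0.5085, 0.0913, 0.0452]
eef_rot: [-0.514, 0.483, -0.489, 0.514]
ft_force: [-5.5, 0.1, 14.7]
gripper_width: 0.0004
```

Corner 1 is firm: it takes 15–23 N with no give. Contact reads TCP z = 0.0452, so the true z offset is about +29 mm. I'll go to corner 2 next.

```bash
python3 -c "
from h import *
to('c2',.0482)"
```

```text
c2 [ 0.513 -0.039] tool delta [ 0.1305 -0.0192 -0.0026] rows 3.0 zyaw 3.2 tool x [ 0.056 -0.998  0.007] [-5.48  0.05 14.7 ]
```

Request:
jog_arm --series '[0,-0.02,0,0,0.045,0,-0.001,0.8,0.045,0,-0.001,0,0.045,0,-0.001,0,0,0,0,0]'

```text
clock: 7.32
ee_pos: [0.5126, -0.0467, 0.0675]
eef_rot: [-0.51, 0.485, -0.493, 0.512]
ft_force: [0.0, 0.3, 0.6]
gripper_width: 0.0004
```

```bash
python3 -c "
from h import *
to('c2',.0292)"
```

```text
c2 [ 0.513 -0.039] tool delta [-0.0078  0.0212  0.0005] rows 1.0 zyaw 2.52 tool x [ 0.044 -0.999  0.007] [0.01 0.34 0.6 ]
```

Request:
jog_arm --series '[-0.008,0.008,0,0,0,0.008,0,0,0,0.001,0,0]'

```text
clock: 7.7
ee_pos: [0.5117, -0.0359, 0.0487]
eef_rot: [-0.511, 0.485, -0.492, 0.512]
ft_force: [0.3, -0.6, 0.3]
gripper_width: 0.0006
```

Request:
jog_arm --series '[0,0.0015,0,0,0,0.0015,0,0]'

```text
clock: 7.95
ee_pos: [0.5118, -0.0348, 0.0454]
eef_rot: [-0.511, 0.484, -0.492, 0.512]
ft_force: [0.1, 0.1, 1.6]
gripper_width: 0.0002
```

Request:
jog_arm --series '[0,0.0015,0,0]'

```text
clock: 8.07
ee_pos: [0.5119, -0.0348, 0.0451]
eef_rot: [-0.511, 0.484, -0.492, 0.512]
ft_force: [-6.8, -0.9, 23.5]
gripper_width: 0.0004
```

Request:
jog_arm --series '[0,0.0015,0,0]'

```text
clock: 8.2
ee_pos: [0.5119, -0.0348, 0.0452]
eef_rot: [-0.511, 0.484, -0.492, 0.512]
ft_force: [-6.2, 1.0, 17.9]
gripper_width: 0.0003
```

Request:
jog_arm --series '[0,0.0015,0,0]'

```text
clock: 8.32
ee_pos: [0.5118, -0.0348, 0.0452]
eef_rot: [-0.511, 0.483, -0.492, 0.513]
ft_force: [-5.1, 0.8, 14.2]
gripper_width: 0.0005
```

Corner 2 is firm too. On to corner 3.

Request:
jog_arm --series '[0.004,-0.02,0,0,0,0,0.045,0,0,0,0.045,0,0,0,0.04,0,0,0,0,0]'

```text
clock: 8.95
ee_pos: [0.6451, -0.0324, 0.0684]
eef_rot: [-0.511, 0.483, -0.493, 0.513]
ft_force: [-0.3, 0.6, 0.2]
gripper_width: 0.0005
```

```bash
python3 -c "
from h import *
to('c3',.0292)"
```

```text
c3 [ 0.6429 -0.0337] tool delta [ 0.0011  0.0221 -0.0026] rows 1.0 zyaw 2.75 tool x [ 0.048 -0.999  0.008] [-0.34  0.58  0.18]
```

Request:
jog_arm --series '[0.001,0.008,-0.002,0,0,0.008,0,0,0,0.002,0,0]'

```text
clock: 9.32
ee_pos: [0.6402, -0.0336, 0.0485]
eef_rot: [-0.511, 0.484, -0.492, 0.512]
ft_force: [-0.6, -1.1, 0.0]
gripper_width: 0.0006
```

Request:
jog_arm --series '[0,0.0015,0,0,0,0.0015,0,0]'

```text
clock: 9.57
ee_pos: [0.6397, -0.0338, 0.0455]
eef_rot: [-0.511, 0.484, -0.492, 0.512]
ft_force: [0.3, 0.2, -0.5]
gripper_width: 0.0006
```

Request:
jog_arm --series '[0,0.0015,0,0]'

```text
clock: 9.7
ee_pos: [0.6398, -0.0338, 0.0452]
eef_rot: [-0.511, 0.484, -0.492, 0.512]
ft_force: [-5.3, 0.9, 13.2]
gripper_width: 0.0001
```

Request:
jog_arm --series '[0,0.0015,0,0]'

```text
clock: 9.82
ee_pos: [0.6398, -0.0338, 0.0453]
eef_rot: [-0.511, 0.484, -0.492, 0.512]
ft_force: [-5.1, 1.4, 10.0]
gripper_width: 0.0004
```

Request:
jog_arm --series '[0,0.0015,0,0]'

```text
clock: 9.95
ee_pos: [0.6398, -0.0338, 0.0453]
eef_rot: [-0.511, 0.484, -0.492, 0.512]
ft_force: [-3.7, 0.6, 8.7]
gripper_width: 0.0003
```

Corner 3 is firm as well. I'll lift over the cup's height and go to corner 4.

Request:
jog_arm --series '[0,-0.04,0,0,0,-0.03,0,0,-0.045,0,0,0,-0.045,0,0,0,-0.04,0,0,0,0,0,0,0]'

```text
clock: 10.7
ee_pos: [0.6338, 0.0994, 0.1184]
eef_rot: [-0.51, 0.483, -0.494, 0.513]
ft_force: [-0.0, -0.6, -0.2]
gripper_width: 0.0003
```

```bash
python3 -c "
from h import *
to('c4',.0292)"
```

```text
c4 [0.6376 0.0962] tool delta [0.0028 0.0723 0.0027] rows 2.0 zyaw 2.61 tool x [ 0.045 -0.999  0.008] [-0.04 -0.55 -0.23]
```

Request:
jog_arm --series '[0.003,0.02,0.003,0,0,0.03,0,0,0,0.015,0,0,0,0.002,0,0]'

```text
clock: 11.2
ee_pos: [0.6395, 0.0936, 0.0513]
eef_rot: [-0.509, 0.482, -0.495, 0.513]
ft_force: [1.0, -0.2, 0.1]
gripper_width: 0.0005
```

Request:
jog_arm --series '[0,0.0015,0,0]'

```text
clock: 11.32
ee_pos: [0.6401, 0.0933, 0.0505]
eef_rot: [-0.509, 0.482, -0.496, 0.514]
ft_force: [-0.1, 0.2, -0.6]
gripper_width: 0.0003
```

Request:
jog_arm --series '[0,0.0015,0,0]'

```text
clock: 11.45
ee_pos: [0.6406, 0.0931, 0.0499]
eef_rot: [-0.508, 0.481, -0.496, 0.514]
ft_force: [-0.1, 0.2, 0.7]
gripper_width: 0.0006
```

Request:
jog_arm --series '[0,0.0015,0,0]'

```text
clock: 11.58
ee_pos: [0.6411, 0.093, 0.049]
eef_rot: [-0.508, 0.481, -0.496, 0.514]
ft_force: [0.1, 0.5, -0.5]
gripper_width: 0.0006
```

Request:
jog_arm --series '[0,0.0015,0,0]'

```text
clock: 11.7
ee_pos: [0.6414, 0.0931, 0.0479]
eef_rot: [-0.508, 0.481, -0.497, 0.514]
ft_force: [-0.2, 0.5, 0.2]
gripper_width: 0.0007
```

Request:
jog_arm --series '[0,0.0015,0,0]'

```text
clock: 11.82
ee_pos: [0.6415, 0.0931, 0.0466]
eef_rot: [-0.507, 0.481, -0.497, 0.514]
ft_force: [-0.4, 0.6, 0.3]
gripper_width: 0.0004
```

Request:
jog_arm --series '[0,0.0015,0,0]'

```text
clock: 11.95
ee_pos: [0.6416, 0.0932, 0.0452]
eef_rot: [-0.507, 0.481, -0.497, 0.515]
ft_force: [-1.1, 0.1, 5.2]
gripper_width: 0.0002
```

Request:
jog_arm --series '[0,0.0015,0,0]'

```text
clock: 12.08
ee_pos: [0.6417, 0.0933, 0.0442]
eef_rot: [-0.507, 0.481, -0.497, 0.515]
ft_force: [-2.5, 0.3, 6.1]
gripper_width: 0.0005
```

Corner 4 is sinking at about 5–6 N. I'll push it to its stop.

Request:
jog_arm --series '[0,0.002,0,0,0,0.002,0,0]'

```text
clock: 12.32
ee_pos: [0.642, 0.0935, 0.0419]
eef_rot: [-0.507, 0.48, -0.497, 0.515]
ft_force: [-2.7, 0.8, 7.1]
gripper_width: 0.0006
```

Request:
jog_arm --series '[0,0.002,0,0,0,0.002,0,0]'

```text
clock: 12.58
ee_pos: [0.6423, 0.0937, 0.0398]
eef_rot: [-0.507, 0.48, -0.497, 0.515]
ft_force: [-4.2, 0.4, 12.1]
gripper_width: 0.0003
```

Request:
jog_arm --series '[0,0.002,0,0]'

```text
clock: 12.7
ee_pos: [0.6424, 0.0937, 0.0397]
eef_rot: [-0.507, 0.48, -0.497, 0.516]
ft_force: [-7.8, -0.4, 16.9]
gripper_width: 0.0001
```

Request:
jog_arm --series '[0,0.002,0,0]'

```text
clock: 12.82
ee_pos: [0.6424, 0.0937, 0.0397]
eef_rot: [-0.507, 0.479, -0.497, 0.516]
ft_force: [-5.8, -0.8, 14.1]
gripper_width: 0.0004
```

Request:
jog_arm --series '[0,0.004,0,0,0,0.003,0,0]'

```text
clock: 13.08
ee_pos: [0.6425, 0.0937, 0.0396]
eef_rot: [-0.506, 0.478, -0.498, 0.516]
ft_force: [-8.8, -0.7, 18.1]
gripper_width: 0.0004
```

Request:
jog_arm --series '[0,-0.03,0,0,0,-0.03,0,0,-0.035,0,-0.003,0,-0.033,0,-0.003,0,0,0,0,0]'

```text
clock: 13.7
ee_pos: [0.6317, 0.1631, 0.1016]
eef_rot: [-0.506, 0.478, -0.499, 0.517]
ft_force: [1.0, -0.2, 0.1]
gripper_width: 0.0005
```

Run:
```python
from h import *
to('t4',.0192)
from cell import capture
import cv2
a=capture("side")[:,:,::-1][115:215,205:335]
cv2.imwrite("pics/s5.png",cv2.resize(a,None,fx=6,fy=6,interpolation=2))
```

```text
t4 [0.635  0.1631] tool delta [-0.0005  0.0654  0.0012] rows 2.0 zyaw 2.58 tool x [ 0.045 -0.999  0.01 ] [ 0.96 -0.22  0.09]
```

View pics/s5.png

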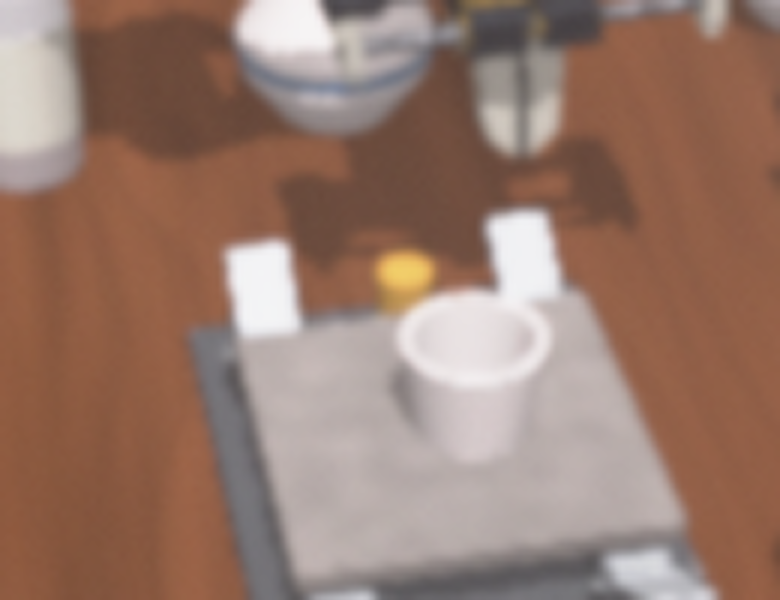

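The slab, cup and all tabs are still standing, and the finger is directly above tab 4. I'll press it down.

Request:
jog_arm --series '[0,0.02,0.002,0,0,0.016,0.001,0,0,0.005,0,0]'

```text
clock: 14.12
ee_pos: [0.6364, 0.1588, 0.0565]
eef_rot: [-0.506, 0.479, -0.5, 0.515]
ft_force: [0.0, -0.4, -0.6]
gripper_width: 0.0006
```

Request:
jog_arm --series '[0,0.004,0,0,0,0.004,0,0]'

```text
clock: 14.38
ee_pos: [0.6374, 0.1581, 0.0486]
eef_rot: [-0.505, 0.479, -0.5, 0.515]
ft_force: [-1.0, -0.0, 4.9]
gripper_width: 0.0004
```

Request:
jog_arm --series '[0,0.004,0,0,0,0.004,0,0]'

```text
clock: 14.62
ee_pos: [0.6387, 0.1583, 0.0424]
eef_rot: [-0.504, 0.479, -0.501, 0.516]
ft_force: [-1.3, 0.8, 5.3]
gripper_width: 0.0006
```

Request:
jog_arm --series '[0,0.004,0,0,0,0.004,0,0]'

```text
clock: 14.88
ee_pos: [0.6397, 0.159, 0.0363]
eef_rot: [-0.503, 0.478, -0.501, 0.517]
ft_force: [-3.4, 1.0, 5.6]
gripper_width: 0.0003
```

Request:
jog_arm --series '[0,0.004,-0.001,0,0,0.004,-0.001,0]'

```text
clock: 15.12
ee_pos: [0.6396, 0.1601, 0.0305]
eef_rot: [-0.501, 0.478, -0.502, 0.519]
ft_force: [-0.5, 1.8, 4.9]
gripper_width: 0.0005
```

Request:
jog_arm --series '[0,0.004,0,0,0,0.004,0,0]'

```text
clock: 15.38
ee_pos: [0.6401, 0.1606, 0.0266]
eef_rot: [-0.501, 0.477, -0.502, 0.519]
ft_force: [-14.2, -3.0, 33.4]
gripper_width: 0.0008
```

Request:
jog_arm --series '[0,0.004,0,0,0,0.004,0,0]'

```text
clock: 15.62
ee_pos: [0.6401, 0.1605, 0.0267]
eef_rot: [-0.5, 0.476, -0.502, 0.52]
ft_force: [-12.2, -1.5, 24.9]
gripper_width: 0.0005
```

The tab is at its stop: 25–33 N at TCP reading 0.0267, against 0.0272 expected. I'll retreat and look.

Request:
jog_arm --series '[0,-0.03,0,0,0,-0.05,0,0,0,-0.05,0,0,0,-0.05,0,0,0,0,0,0,0,0,0,0]'

```text
clock: 16.38
ee_pos: [0.6312, 0.1613, 0.213]
eef_rot: [-0.5, 0.476, -0.503, 0.52]
ft_force: [-0.7, -0.2, -0.1]
gripper_width: 0.0002
```

Run:
```python
from h import *
to('c4',.0482)
from cell import capture
import cv2
a=capture("side")[:,:,::-1][135:240,225:335]
cv2.imwrite("pics/s6.png",cv2.resize(a,None,fx=5.7,fy=5.7,interpolation=2))
```

```text
c4 [0.6376 0.0962] tool delta [ 0.0642  0.1483 -0.0034] rows 4.0 zyaw 2.38 tool x [ 0.041 -0.999  0.007] [-0.73 -0.22 -0.15]
```

View pics/s6.png

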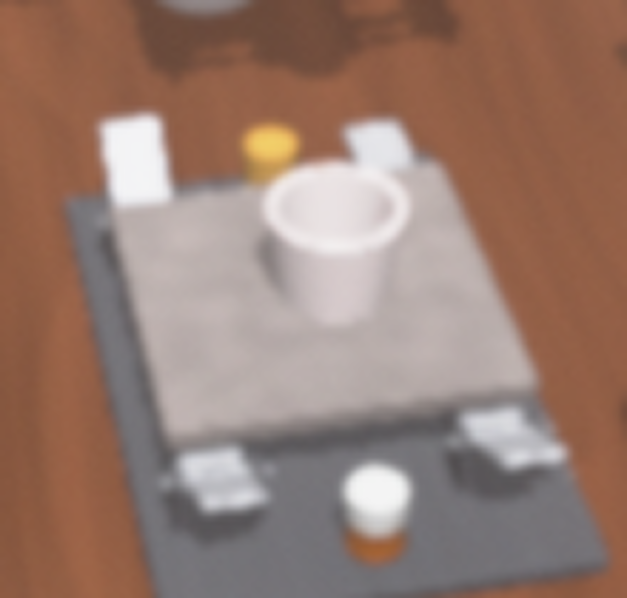

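Tab 4, behind the cup at (385,145), lies flat. The other three tabs stand, and the cup and pots are in place. As a last check I'll press corner 4 lightly to confirm it's propped level.

Request:
jog_arm --series '[0.032,0.01,0.002,0,0.032,0.04,0,0,0,0.05,0,0,0,0.05,0,0,0,0.007,0,0]'

```text
clock: 17.05
ee_pos: [0.6412, 0.0945, 0.047]
eef_rot: [-0.502, 0.478, -0.501, 0.519]
ft_force: [-0.6, 0.9, -0.6]
gripper_width: 0.0004
```

```bash
python3 -c "
from h import *
to('c4',.0282)"
```

```text
c4 [0.6376 0.0962] tool delta [-0.0019  0.0016 -0.0036] rows 1.0 zyaw 2.4 tool x [ 0.042 -0.999  0.007] [-0.56  0.86 -0.61]
```

Request:
jog_arm --series '[0,0.0015,0,0]'

```text
clock: 17.18
ee_pos: [0.6416, 0.0945, 0.0456]
eef_rot: [-0.502, 0.478, -0.501, 0.519]
ft_force: [-0.2, 0.2, -0.4]
gripper_width: 0.0005
```

Request:
jog_arm --series '[0,0.0015,0,0]'

```text
clock: 17.3
ee_pos: [0.6425, 0.0948, 0.0457]
eef_rot: [-0.501, 0.477, -0.502, 0.519]
ft_force: [-0.2, 0.5, 1.1]
gripper_width: 0.0001
```

Request:
jog_arm --series '[0,0.0015,0,0]'

```text
clock: 17.42
ee_pos: [0.6435, 0.095, 0.0458]
eef_rot: [-0.5, 0.476, -0.502, 0.52]
ft_force: [-0.4, 0.4, -0.1]
gripper_width: 0.0004
```

Request:
jog_arm --series '[0,-0.03,0,0,0,-0.05,0,0,0,-0.05,0,0,0,-0.05,0,0,0,0,0,0,0,0,0,0]'

```text
clock: 18.18
ee_pos: [0.6358, 0.0968, 0.2379]
eef_rot: [-0.498, 0.473, -0.504, 0.523]
ft_force: [0.3, -0.3, -0.1]
gripper_width: 0.0003
```

That check was inconclusive: the arm only crept and made no contact. I'll repeat it with firmer rows.

Request:
jog_arm --series '[0,0.05,-0.003,0,0,0.05,0,0,0,0.05,0,0,0,0.03,0,0]'

```text
clock: 18.68
ee_pos: [0.6433, 0.096, 0.0532]
eef_rot: [-0.497, 0.473, -0.505, 0.524]
ft_force: [-0.1, -0.9, -0.4]
gripper_width: 0.0004
```

```bash
python3 -c "
from h import *
to('c4',.0282)"
```

```text
c4 [0.6376 0.0962] tool delta [-0.0005  0.0077 -0.0061] rows 1.0 zyaw 2.52 tool x [ 0.044 -0.999  0.007] [-0.11 -0.92 -0.36]
```

Request:
jog_arm --series '[0,0.003,-0.004,0,0,0.003,-0.001,0]'

```text
clock: 18.92
ee_pos: [0.6367, 0.0957, 0.0447]
eef_rot: [-0.499, 0.474, -0.504, 0.523]
ft_force: [-2.4, -1.7, 18.6]
gripper_width: 0.0005
```

Request:
jog_arm --series '[0,0.002,0,0]'

```text
clock: 19.05
ee_pos: [0.6372, 0.0957, 0.0448]
eef_rot: [-0.498, 0.473, -0.504, 0.523]
ft_force: [-4.4, -1.0, 6.1]
gripper_width: 0.0003
```

Request:
jog_arm --series '[0,0.002,0,0]'

```text
clock: 19.18
ee_pos: [0.6378, 0.0958, 0.045]
eef_rot: [-0.498, 0.473, -0.505, 0.524]
ft_force: [-2.5, 0.4, 3.5]
gripper_width: 0.0007
```

Request:
jog_arm --series '[0,0.002,0,0]'

```text
clock: 19.3
ee_pos: [0.638, 0.0958, 0.0448]
eef_rot: [-0.498, 0.472, -0.505, 0.524]
ft_force: [-4.9, -1.4, 8.3]
gripper_width: 0.0004
```

Request:
jog_arm --series '[0,0.002,0,0]'

```text
clock: 19.42
ee_pos: [0.6381, 0.0958, 0.0448]
eef_rot: [-0.497, 0.472, -0.505, 0.524]
ft_force: [-5.8, -1.0, 10.0]
gripper_width: 0.0004
```

Corner 4 is now firm and level: it took up to 18.6 N at 0.0448. I'll retreat, do a last look and hand in.

Request:
jog_arm --series '[0,-0.03,0,0,0,-0.05,0,0,0,-0.05,0,0,0,-0.05,0,0,0,0,0,0,0,0,0,0,0,0,0,0]'

```text
clock: 20.3
ee_pos: [0.6277, 0.0969, 0.2329]
eef_rot: [-0.496, 0.47, -0.507, 0.526]
ft_force: [-0.7, 0.7, 0.0]
gripper_width: 0.0004
```

Run:
```python
from cell import capture,env
import cv2
a=capture("side")[:,:,::-1][135:240,225:335]
cv2.imwrite("pics/s7.png",cv2.resize(a,None,fx=5.7,fy=5.7,interpolation=2))
```

```text
(no output)
```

View pics/s7.png

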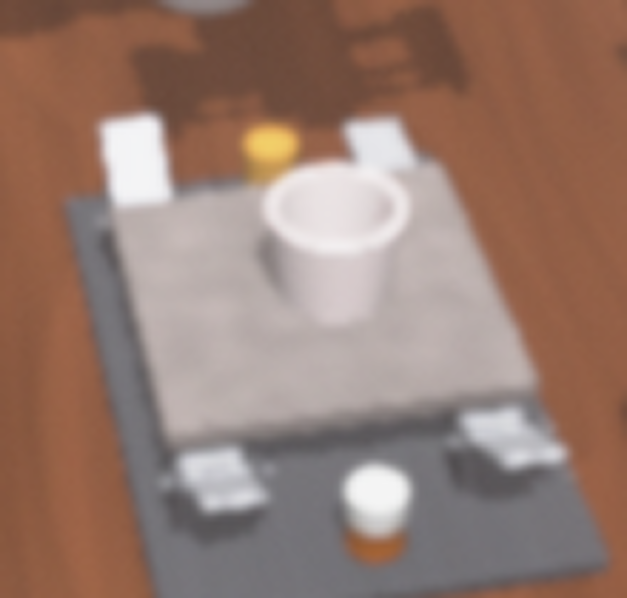

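The picture is unchanged, except that tab 4 may look marginally different. I'll check that numerically before handing in.

Run:
```python
import cv2,numpy as np
a,b=[cv2.imread(f"pics/s{i}.png",0).astype(np.float32) for i in(6,7)]
for n,(y0,y1,x0,x1) in {"tab4":(105,172,330,425),"tab1":(100,215,85,185),"cup":(150,330,255,415),"weight":(115,185,235,305)}.items():
    p,q=a[y0:y1,x0:x1],b[y0:y1,x0:x1]
    print(n,"shift px/5.7",np.round(cv2.phaseCorrelate(p,q,cv2.createHanningWindow(p.shape[::-1],5)),2) if 0 else cv2.phaseCorrelate(p,q,cv2.createHanningWindow(p.shape[::-1],5)),"mean",p.mean(),q.mean())
for i,m in((6,a),(7,b)):
    print(i,"tab4 column profile",m[100:172:4,380].astype(int))
```

```text
tab4 shift px/5.7 ((0.11353530072778995, 0.04539889640387429), 0.7745690006348822) mean 167.5945 168.78241
tab1 shift px/5.7 ((0.02268736581763875, -0.048154722700978425), 0.7276109024683635) mean 175.26418 173.30417
cup shift px/5.7 ((-0.09016403567386533, 0.18495995623027284), 0.600888459748692) mean 83.38592 83.56918
weight shift px/5.7 ((0.0003472934038342146, 0.0011301292842773591), 0.9999804111588516) mean 102.46601 101.15435
6 tab4 column profile [104 103 103 110 126 158 195 220 228 230 229 229 229   5  14  24  34  44]
7 tab4 column profile [100 101 105 120 143 176 208 224 229 231 230 230 230   5  14  24  34  44]
```

Tab 4's outer edge rose by about 0.4 image px, roughly 1 mm, during my check press. I'll press the tab flat again to be safe.

Request:
jog_arm --series '[-0.035,0,0.003,0,-0.032,0,0.003,0,0,0.05,0,0,0,0.05,0,0,0,0.04,0,0]'

```text
clock: 20.98
ee_pos: [0.6399, 0.1655, 0.0865]
eef_rot: [-0.496, 0.471, -0.506, 0.525]
ft_force: [-0.4, 0.1, -0.4]
gripper_width: 0.0009
```

```bash
python3 -c "
from h import *
to('t4',.0102)"
```

```text
t4 [0.635  0.1631] tool delta [ 0.0017  0.0589 -0.0089] rows 2.0 zyaw 2.53 tool x [ 0.044 -0.999  0.007] [-0.38  0.05 -0.36]
```

Request:
jog_arm --series '[0.001,0.025,-0.004,0,0,0.02,-0.003,0,0,0.004,-0.001,0]'

```text
clock: 21.35
ee_pos: [0.6306, 0.1632, 0.0278]
eef_rot: [-0.5, 0.474, -0.504, 0.522]
ft_force: [-1.5, 0.7, 5.0]
gripper_width: 0.0003
```

Request:
jog_arm --series '[0,0.003,0,0,0,0.003,0,0]'

```text
clock: 21.6
ee_pos: [0.6309, 0.1633, 0.0267]
eef_rot: [-0.5, 0.474, -0.504, 0.522]
ft_force: [-11.2, -1.9, 23.2]
gripper_width: 0.0006
```

Request:
jog_arm --series '[0,0.003,0,0,0,0.003,0,0]'

```text
clock: 21.85
ee_pos: [0.6308, 0.1633, 0.0269]
eef_rot: [-0.5, 0.473, -0.504, 0.522]
ft_force: [-7.5, -1.1, 15.4]
gripper_width: 0.0006
```

Request:
jog_arm --series '[0,0.003,0,0,0,0.003,0,0]'

```text
clock: 22.1
ee_pos: [0.6308, 0.1633, 0.0268]
eef_rot: [-0.499, 0.473, -0.504, 0.523]
ft_force: [-8.1, -2.0, 16.4]
gripper_width: -0.0001
```

It did yield about 1 mm (0.0278 to 0.0267) and is firmly at its stop again. I'll retreat and hand in.

Request:
jog_arm --series '[0,-0.03,0,0,0,-0.05,0,0,0,-0.05,0,0,0,-0.05,0,0,0,0,0,0,0,0,0,0,0,0,0,0]'

```text
clock: 22.98
ee_pos: [0.6209, 0.1646, 0.2154]
eef_rot: [-0.498, 0.472, -0.505, 0.524]
ft_force: [-0.7, 0.2, -0.5]
gripper_width: 0.0006
```

Run:
```python
from cell import capture,env
import cv2
b=cv2.resize(capture("side")[135:240,225:335,::-1],None,fx=5.7,fy=5.7,interpolation=2)
cv2.imwrite("pics/s8.png",b);m=cv2.imread("pics/s8.png",0)
print(m[100:172:4,380]);print(cv2.absdiff(m,cv2.imread("pics/s6.png",0))[120:590,60:].max())
print(env.close_job())
```

```text
[103 103 103 110 126 158 196 220 227 230 229 229 229 229 228 228 227 228]
9
the job is handed in; nothing more can be done
None
```

The loose foot was under corner 4 (far left). I pushed it to its stop, pressed tab 4 flat, and handed the job in at about 23 s of the 48 s allowed.

- **Finding the corner:** Corners 1, 2 and 3 were firm, taking at least 13 N with no give. Corner 4 gave at about 5–6 N, sank about 5.5 mm, and then held 18 N at its stop.
- **Level check:** With tab 4 flat, corner 4 held up to 18.6 N at TCP reading 0.0448, against 0.0452 at the firm corners.
- **Correction:** That check press lifted tab 4 by about 1 mm, so I pressed it to its stop again. I did not test corner 4 again after that.
- **Last look:** The final picture matches the one taken right after tab 4 was first pressed flat. The other three tabs, the cup, the slab and the pots are in place, and the arm is clear of everything.

**Disagreements:**
- The reported TCP height was about 29 mm below what the camera and the contacts showed, so I set heights by contact force.
- My first try at the level check made no contact and had to be repeated.

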